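# Hold the kiln controller's recessed reset button down with a stylus

## Task

The kiln controller on the studio table has tripped: take the stylus (the tool with the plain domed wooden handle) out of the tool block, pass its steel shaft through the round hole of the controller and press the reset button at the bottom fully down, firmly but without forcing it. Keep it held down for at least three seconds and finish like that, still gripping the stylus with the button down. Leave the button behind the square hole alone, and do not disturb the other tools, the cup or the glazed piece.

Things in the scene. Friction and masses are not known exactly. Their poses are not given: they have to be found in the camera images.
- stylus_grip (a point): The stylus, standing upright in one of the three holes of the tool block: plain round wooden handle 18 mm in diameter and 90 mm long with a slightly domed top, no blade or loop; from its lower end a round steel shaft 8 mm in diameter and 65 mm long points down into the block, its tip chamfered. About 60 g. This point lies on the axis half-way up the handle, 45 mm above the block's top at the start; z points up along the stylus, away from the tip.
- stylus_tip (a point): The end of the stylus's steel shaft, on its axis, 110 mm below the middle of the handle (10 mm above the table at the start, hidden inside the block).
- tool_block: Wooden tool block fixed to the table, 60 mm (x) by 220 mm (y) by 75 mm high. Origin at the centre of its underside. Three upright through holes 11 mm in diameter, at y = -80, 0 and 80 mm in its frame; one tool stands in each, in any order, with the end of its handle resting on the block's top.
- loop_tool_mid (a point): Loop tool standing in the block, to be left alone: wooden handle 18 mm in diameter and 50 mm long, with a steel wire loop 30 mm wide on top, 95 mm tall above the block. The point is half-way up its wooden handle.
- blade_tool_mid (a point): Blade tool standing in the block, to be left alone: wooden handle 18 mm in diameter and 50 mm long, with a flat steel blade 26 mm wide on top, 94 mm tall above the block. The point is half-way up its wooden handle.
- controller: Kiln controller fixed to the table: a dark steel base 160 mm (x) by 200 mm (y) by 14 mm, with a grey display case on its +x part (62 mm deep, top 62 mm above the table) and two grey modules side by side on its -x part, tops also 62 mm above the table. Origin at the centre of its underside.
- reset_mouth (a point): Centre of the mouth of the round hole, 16 mm in diameter with a flat round aluminium bezel, in the top of the reset module (66 by 74 mm). The hole goes straight down; z points up. The module may be the left or the right one. The white reset button lies in the hole, its cap 28 mm below this mouth when not pressed.
- reset_button (a joint): Travel of the reset button in m: 0 released, 0.006 fully down (rigid stop). It moves straight down against a spring: 2 N to start it, 5 N fully down; it springs back when let go.
- reset_button_cap (a point): Centre of the top of the reset button's white round cap, 14 mm in diameter; moves down with the button.
- service_mouth (a point): Centre of the mouth of the square hole, 16 by 16 mm with a flat square aluminium bezel, in the top of the service module, beside the reset module: to be left alone. A like button lies 28 mm below.
- service_button (a joint): Travel of the service button behind the square hole in m: 0 released, 0.006 fully down. Not to be pressed.
- cup: White to pale grey stoneware cup, 72 mm across the rim, 80 mm tall, to be left alone. Origin at the centre of its underside.
- glazed_form: Dark glazed ceramic piece of pinched folds, about 100 by 76 mm and 45 mm tall, to be left alone. Origin at the centre of its underside.
Things that resemble listed ones, but are neither listed nor needed, are in the scene too. What is shaped like the part that bears stylus_grip but blue is not meant.

How it is judged:
By the outcome, as a careful person would: the job done as asked, in the order asked, and still so for the second after the job is handed in, while the arm keeps its last pose, push and grip.
It also fails if it takes over 51 s, if anything falls off the work surface, if the arm or the gripper's body presses on something with over 40 N, if the wrist force passes 120 N, or if a joint passes its speed limit or range.

## Robot

A 6-joint arm with a two-finger parallel gripper is mounted at the origin on the work surface. World frame = base frame: x ahead of the robot, y to its left, z up, the work surface at z = 0. Lengths are in m, angles in rad, forces in N, time in s.
With the tool pointing down it reaches from about 0.275 to 1 m from the base axis. Payload 8.4 kg.
Tool frame: the origin (TCP) lies midway between the tips of the shut fingers; the grasp point (between the pads) lies 19 mm behind it; z points along the fingers, x is the direction in which the jaws open and shut, and the axes are right-handed (so a half turn about z gives the same grasp; the last joint's range is limited). The gripper opens to 85 mm and grips with 20 to 120 N. Pads are 22 mm wide; open, the fingers measure 114 mm over their backs; the gripper's body (76 mm by 85 mm) begins 54 mm behind the grasp point. The pads swing forward as they close: fully open they stand 13 mm farther back than shut.
Start: joints at [1.325, 0.353, 1.633, -0, 1.155, -0.002], TCP at [0.151, 0.607, 0.231] pointing down, gripper open.
Joint ranges: [-2.63, 2.63], [-0.92, 2.1], [0.06, 2.66], [-1.3, 4.44], [0, 2.69], [-3.02, 3.02]. Speed limits (rad/s): [2.22, 2.22, 2.79, 3.14, 3.14, 3.14].

## Interface

Orientations are given as a 3x3 rotation matrix whose columns are the frame's x, y, z axes.
In Python, from cell import r, snapshot, camera_params, workorder gives the robot as it stands.
- The arm moves only by the shell command python3 -m pendant 'ROWS' [FORCE]. ROWS is JSON, a list that holds one entry, the list of rows, each a list of 7 numbers: the shift along the tool's x, y, z in cm, then the turn, a rotation vector about the tool's x, y, z in rad, then the gripper's target within -1 to 1 (fully open at 1, half-way at 0, shut at -1). In form: [[[dx, dy, dz, ax, ay, az, grip], ...]]. A call has 1 to 12 rows; each row shifts and turns the commanded pose from where the row before left it, along the tool's axes as they then stand; what a row does not reach is not made up. A row lasts 1/10 s, in which the tool goes at most 50 mm and 8.59 degrees, less where a joint would pass 70% of its speed; a pose out of reach is approached as far as the arm can. A call with a gripper value outside its range is refused whole. The fingers move at their own pace and stop on an object; FORCE is the grip in N (left out, the last holds). Time passes only in rows, so rows that do not move let the fingers close. It gives the time, the measured TCP pose, the force and the opening at its end, in the units of the state.
- r.read_state(): the state, without advancing time (a new reading comes with each control period).
- snapshot(name): name is "side" or "top" or "wrist"; returns (picture, depth): 480x640x3 uint8, blue, green, red; 480x640 float32, m along the optical axis (not along the pixel's ray), 0 where there is no reading.
- camera_params(name): a dict with "fx", "fy", "cx", "cy" (pixels), "k1" (the pictures are not rectified: a ray, as slopes to the right and down, at radius r is drawn at 1 + k1 r^2 times it, then the intrinsics apply), "R" (3x3) and "t" (3): a world point X has camera coordinates R X + t; the wrist camera has in their place "T_tool_cam" (4x4, takes a point from camera to tool coordinates, whose origin is the TCP and whose axes are the tool frame's). Camera axes: x right, y down, z forward; pixel columns grow to the right and rows downward; lengths in m; the calibration is good to about 2 mm. A picture is of the moment at which its call begins: read the wrist's pose just before it. camera_params takes no time and is no camera call.
- workorder.hand_in(): hands the job in, once; it reports no verdict.
The state is a dict: "time": time; "qpos": joint angles; "dq": joint speeds; "tau": joint torques, N m; "ee_pos": TCP position; "ee_rot": TCP orientation; "wrist_force": force on the tool from outside, world axes, zero at the start; "torque": the same for the moment, N m; "gripper_width": finger opening in m.
Only numpy, scipy, OpenCV 4.12 (cv2) and the standard library are available. Lean on these libraries where they do the work, as an engineer would, in place of code of your own. Each camera call takes 0.05 s, during which the arm holds its last target. There are 200 camera calls.

## Working session

There is one attempt and no reset: what is moved stays moved. The work goes in short steps, Python scripts to look and compute and a shell command to move; the robot and the scene stay as the last step left them, time stands still between calls to the robot, and variables do not carry over. Pictures are saved under pics/ and viewed, about 8 in all and at most 12, crops included, and the job is handed in when it is done.

```bash
mkdir -p pics; cat > h.py <<'E'
import numpy as np, cv2
from cell import r, snapshot, camera_params
def K(p): return np.array([[p['fx'],0,p['cx']],[0,p['fy'],p['cy']],[0,0,1.]])
def rays(p,uv):
    uv=np.array(uv,float).reshape(-1,1,2)
    n=cv2.undistortPoints(uv,K(p),np.array([p['k1'],0,0,0,0.])).reshape(-1,2)
    return np.c_[n,np.ones(len(n))]
def cam(name,st=None):
    p=camera_params(name)
    if name=='wrist':
        T=np.array(p['T_tool_cam']);R=np.array(st['ee_rot']).reshape(3,3)
        return p,R@T[:3,:3],np.array(st['ee_pos'])+R@T[:3,3]
    R=np.array(p['R']);t=np.array(p['t']);return p,R.T,-R.T@t
def onz(name,uv,z,st=None):
    p,R,c=cam(name,st);d=rays(p,uv)@R.T
    return c+d*((z-c[2])/d[:,2])[:,None]
def withd(name,uv,dep,st=None):
    p,R,c=cam(name,st);return c+(rays(p,uv)*np.array(dep).reshape(-1,1))@R.T
E
python3 - <<'E'
from h import *
for n in('top','side'):
    im,d=snapshot(n);cv2.imwrite(f'pics/{n}0.png',im);np.save(f'{n}0.npy',d)
    print(n,cam(n)[1:],camera_params(n)['fx'])
s=r.read_state();print(s['ee_pos'],s['ee_rot'],s['time']);print(camera_params('wrist'))
E
```

```text
top (array([[ 0.01034251, -0.99393144,  0.10951401],
       [-0.99994153, -0.01062601, -0.00200539],
       [ 0.00315692, -0.10948686, -0.99398323]]), array([0.47858161, 0.00866948, 1.17944878])) 554.9400864202223
side (array([[ 0.79909216, -0.3959688 ,  0.4523941 ],
       [-0.60117861, -0.51876396,  0.60783899],
       [-0.00599952, -0.75768903, -0.65258819]]), array([ 0.16215231, -0.61039442,  0.76688282])) 513.8447339862738
[0.15077248 0.60608905 0.23063987] [[ 2.41418735e-01  9.70420994e-01 -2.97151904e-04]
 [ 9.70420224e-01 -2.41418918e-01 -1.22253170e-03]
 [-1.25810852e-03  6.77983836e-06 -9.99999209e-01]] 0.1
{'fx': 348.05576150368205, 'fy': 348.05576150368205, 'cx': 310.29071965530215, 'cy': 236.77477890503133, 'k1': -0.03285260146344331, 'T_tool_cam': array([[ 9.99999575e-01,  2.11209224e-04,  8.97124224e-04,
         4.22753891e-06],
       [-4.92883879e-04,  9.45055186e-01,  3.26910464e-01,
        -8.56476162e-02],
       [-7.78785396e-04, -3.26910767e-01,  9.45054889e-01,
        -1.42393879e-01],
       [ 0.00000000e+00,  0.00000000e+00,  0.00000000e+00,
         1.00000000e+00]])}
```

View pics/top0.png

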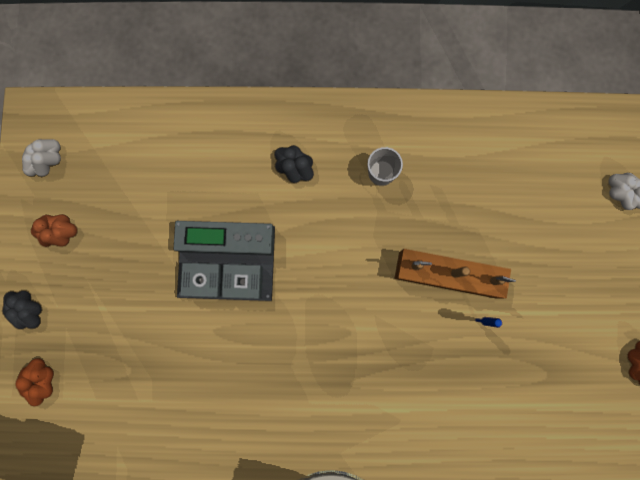

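View pics/side0.png

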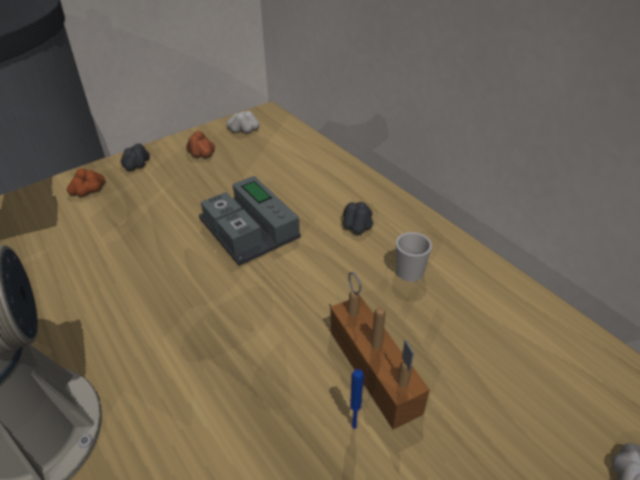

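Top view: stylus is the middle tool (top about (463,271)). The blue decoy is at (490,322), the round-hole module is on the left (200,280), and the square-hole one is at (241,281). The side view agrees: the plain tall handle is in the middle, with its top at (379,313).

```bash
python3 - <<'E'
from h import *
im=cv2.imread('pics/top0.png')
print('stylus top',onz('top',[[463,271]],.165), 'side',onz('side',[[379,313]],.165))
c=onz('top',[[401,250],[511,270],[506,298],[396,278]],.075);print('block',c,c.mean(0),np.linalg.norm(c-np.roll(c,-1,0),axis=1))
print('round/sq',onz('top',[[200,280],[241,281]],.062),'side',onz('side',[[221,204],[237,223]],.062))
print('case corners',onz('top',[[176,222],[273,224]],.062))
print('blue',onz('top',[[490,322]],.1), onz('side',[[357,372]],.1),onz('side',[[354,427]],.0))
E
```

```text
stylus top [[ 0.53404158 -0.23694393  0.165     ]] side [[ 0.52876986 -0.24787414  0.165     ]]
block [[ 0.5798409  -0.13452897  0.075     ]
 [ 0.54178876 -0.35594567  0.075     ]
 [ 0.48580207 -0.34459074  0.075     ]
 [ 0.52379114 -0.12439715  0.075     ]] [ 0.53280572 -0.23986563  0.075     ] [0.22466268 0.05712656 0.2234466  0.05695814]
round/sq [[0.51595548 0.26890413 0.062     ]
 [0.51496744 0.1859194  0.062     ]] side [[0.51861171 0.27023957 0.062     ]
 [0.51434796 0.18883842 0.062     ]]
case corners [[0.63344625 0.3224291  0.062     ]
 [0.63133356 0.12392143 0.062     ]]
blue [[ 0.43905817 -0.30425449  0.1       ]] [[ 0.46470746 -0.27663716  0.1       ]] [[ 0.44009454 -0.30450938  0.        ]]
```

```bash
python3 -m pendant '[[[0,0,-0.5,0,0,0.1497,1],[0,0,-0.5,0,0,0.1497,1],[0,0,-0.5,0,0,0.1497,1],[0,0,-0.5,0,0,0.1497,1],[0,0,-0.5,0,0,0.1497,1],[0,0,-0.5,0,0,0.1497,1],[0,0,-0.5,0,0,0.1497,1],[0,0,-0.5,0,0,0.1497,1],[0,0,-0.5,0,0,0.1497,1],[0,0,-0.5,0,0,0.1497,1]]]' 60
python3 -m pendant '[[[2.36,3.5,0,0,0,0,1],[2.36,3.5,0,0,0,0,1],[2.36,3.5,0,0,0,0,1],[2.36,3.5,0,0,0,0,1],[2.36,3.5,0,0,0,0,1],[2.36,3.5,0,0,0,0,1],[2.36,3.5,0,0,0,0,1],[2.36,3.5,0,0,0,0,1],[2.36,3.5,0,0,0,0,1],[2.36,3.5,0,0,0,0,1],[2.36,3.5,0,0,0,0,1]]]'
python3 -m pendant '[[[2.36,3.5,0,0,0,0,1],[2.36,3.5,0,0,0,0,1],[2.36,3.5,0,0,0,0,1],[2.36,3.5,0,0,0,0,1],[2.36,3.5,0,0,0,0,1],[2.36,3.5,0,0,0,0,1],[2.36,3.5,0,0,0,0,1],[2.36,3.5,0,0,0,0,1],[2.36,3.5,0,0,0,0,1],[2.36,3.5,0,0,0,0,1],[2,2.9,0,0,0,0,1],[0,0,0,0,0,0,1]]]'
python3 - <<'E'
from h import *
s=r.read_state();im,d=snapshot('wrist');cv2.imwrite('pics/w1.png',im);np.save('w1.npy',d)
print(s['ee_pos'],s['ee_rot'],s['time'],s['gripper_width'])
E
```

```text
time: 1.1
ee_pos: [0.1508, 0.6063, 0.2811]
ee_rot: [[0.985, -0.175, -0.0], [-0.175, -0.985, -0.001], [-0.0, 0.001, -1.0]]
wrist_force: [0.2, 0.4, -0.7]
gripper_width: 0.0854
time: 2.2
ee_pos: [0.3418, 0.1815, 0.2813]
ee_rot: [[0.986, -0.169, 0.0], [-0.169, -0.986, 0.0], [0.0, -0.0, -1.0]]
wrist_force: [0.4, 0.6, 0.5]
gripper_width: 0.0852
time: 3.4
ee_pos: [0.5309, -0.2372, 0.2806]
ee_rot: [[0.985, -0.172, 0.0], [-0.172, -0.985, -0.001], [0.0, 0.001, -1.0]]
wrist_force: [1.1, 0.1, 0.2]
gripper_width: 0.0854
[ 0.53089577 -0.23715598  0.28055266] [[ 9.85135620e-01 -1.71778369e-01  4.95054321e-05]
 [-1.71778243e-01 -9.85135178e-01 -9.57141228e-04]
 [ 2.13185701e-04  9.34409961e-04 -9.99999541e-01]] 3.4 0.08544998955088853
```

View pics/w1.png

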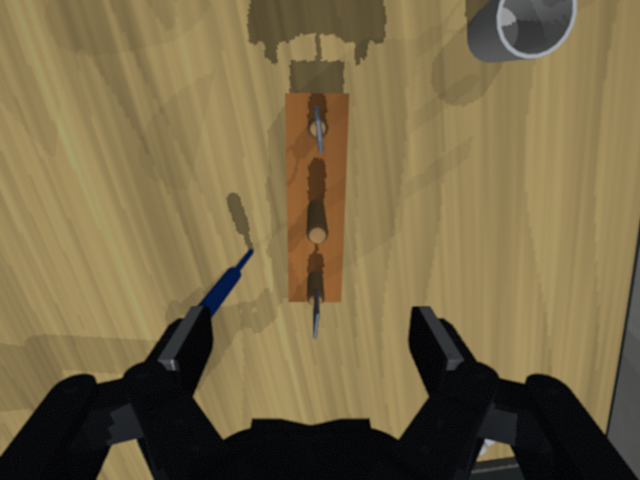

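Wrist view: stylus top at (317,235), with the loop and blade tools above and below it. The blue decoy's shaft tip is at (250,252), close to the left finger. I'll triangulate both.

```bash
python3 - <<'E'
from h import *
s=r.read_state()
def tri(obs):
    A=np.zeros((3,3));b=np.zeros(3);L=[]
    for n,uv in obs:
        p,R,c=cam(n,s);d=(rays(p,[uv])@R.T)[0];d/=np.linalg.norm(d);P=np.eye(3)-np.outer(d,d);A+=P;b+=P@c;L.append((c,P))
    x=np.linalg.solve(A,b);return x.round(4),[round(float(np.linalg.norm(P@(x-c))),4) for c,P in L]
print('sty3',tri([('top',(463,271)),('side',(379,313)),('wrist',(317,235))]))
print('sty wrist z.165',onz('wrist',[[317,235]],.165,s))
im,d=cv2.imread('pics/w1.png'),np.load('w1.npy')
g=cv2.cvtColor(im,cv2.COLOR_BGR2HSV)
print('depths',d[235,317],withd('wrist',[[317,235]],[d[235,317]],s))
for uv in [(248,256),(240,265),(230,280),(215,300)]: print(uv,withd('wrist',[uv],[d[uv[1],uv[0]]],s))
for nm in('top','side'):
    I=cv2.imread(f'pics/{nm}0.png').astype(int);D=np.load(f'{nm}0.npy')
    ys,xs=np.where((I[...,0]>90)&(I[...,2]<40)&(I[...,1]<70));print(nm,xs.min(),xs.max(),ys.min(),ys.max())
    W=withd(nm,np.c_[xs,ys],D[ys,xs],s);print(np.percentile(W,[3,50,97],axis=0).round(3))
E
```

```text
sty3 (array([ 0.5341, -0.2411,  0.155 ]), [0.0018, 0.0011, 0.0016])
sty wrist z.165 [[ 0.53317609 -0.23880116  0.165     ]]
depths 0.27357987 [[ 0.53312827 -0.23920447  0.16380738]]
(248, 256) [[ 0.43825737 -0.29983705  0.02179636]]
(240, 265) [[ 0.43381588 -0.29889405  0.04999094]]
(230, 280) [[ 0.43158139 -0.2973912   0.091753  ]]
(215, 300) [[ 0.42577644 -0.29784501  0.13165155]]
top 495 500 319 326
[[ 0.434 -0.307  0.149]
 [ 0.441 -0.303  0.153]
 [ 0.446 -0.298  0.156]]
side 353 362 370 395
[[ 0.434 -0.313  0.126]
 [ 0.437 -0.309  0.153]
 [ 0.444 -0.301  0.155]]
```

```bash
python3 -m pendant '[[[0.25,0.2,2.5,0,0,0,1],[0,0,2.5,0,0,0,1],[0,0,2.5,0,0,0,1],[0,0,2.5,0,0,0,1],[0,0,2.5,0,0,0,1],[0,0,1.5,0,0,0,1],[0,0,1.5,0,0,0,1],[0,0,0.9,0,0,0,1],[0,0,0,0,0,0,1]]]' 60
python3 -m pendant '[[[0,0,0,0,0,0,-0.3],[0,0,0,0,0,0,-0.3],[0,0,0,0,0,0,-0.3],[0,0,0,0,0,0,-1],[0,0,0,0,0,0,-1],[0,0,0,0,0,0,-1],[0,0,0,0,0,0,-1],[0,0,0,0,0,0,-1],[0,0,0,0,0,0,-1],[0,0,0,0,0,0,-1]]]' 60
python3 - <<'E'
from h import *
s=r.read_state();im,d=snapshot('wrist');cv2.imwrite('pics/w2.png',im)
print(s['ee_pos'],s['wrist_force'],s['torque'],s['gripper_width'])
E
```

```text
time: 4.35
ee_pos: [0.5314, -0.2357, 0.1164]
ee_rot: [[0.986, -0.169, -0.001], [-0.169, -0.986, 0.001], [-0.001, -0.0, -1.0]]
wrist_force: [-1.0, -0.4, 0.8]
gripper_width: 0.0854
time: 5.35
ee_pos: [0.5331, -0.2365, 0.1179]
ee_rot: [[0.986, -0.169, 0.002], [-0.169, -0.986, -0.001], [0.003, 0.0, -1.0]]
wrist_force: [5.8, -0.6, 1.0]
gripper_width: 0.0165
[ 0.5330944  -0.23647113  0.11788786] [ 5.83687653 -0.63049171  1.0236664 ] [-0.1616214  -1.1754702  -0.03107497] 0.01651413370526158
```

View pics/w2.png

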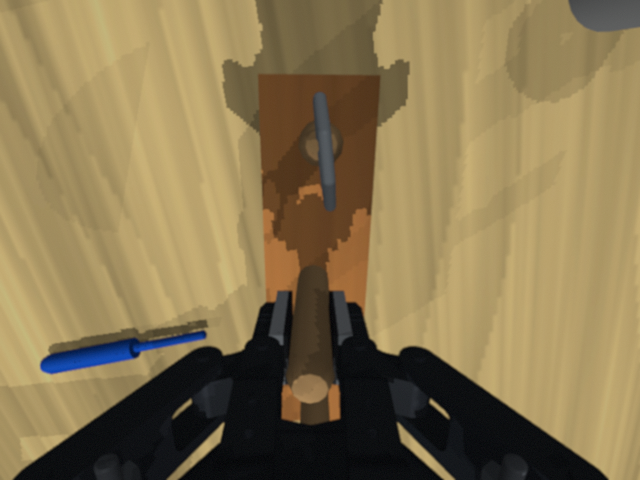

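The stylus is gripped (handle at (310,385), 16.5 mm opening), but the blue decoy now looks shifted or leaning. I'll relieve the 6 N side load and check the decoy from the side.

```bash
python3 -m pendant '[[[0.15,0,0,0,0,0,-1],[0,0,0,0,0,0,-1]]]'
python3 - <<'E'
from h import *
s=r.read_state();im,d=snapshot('side');cv2.imwrite('pics/s2.png',im)
print(s['wrist_force'],s['torque'])
I=im.astype(int);ys,xs=np.where((I[...,0]>80)&(I[...,2]<40)&(I[...,1]<70));W=withd('side',np.c_[xs,ys],d[ys,xs]);print(np.percentile(W,[3,50,97],axis=0).round(3))
E
```

```text
time: 5.6
ee_pos: [0.5335, -0.2365, 0.1178]
ee_rot: [[0.986, -0.169, -0.0], [-0.169, -0.986, -0.0], [0.0, 0.0, -1.0]]
wrist_force: [1.8, -0.7, 6.1]
gripper_width: 0.0165
[ 1.78391643 -0.71909113  6.06257539] [-0.05493016 -0.36133307 -0.00452357]
[[ 0.306 -0.324  0.011]
 [ 0.342 -0.317  0.017]
 [ 0.415 -0.312  0.02 ]]
```

View pics/s2.png

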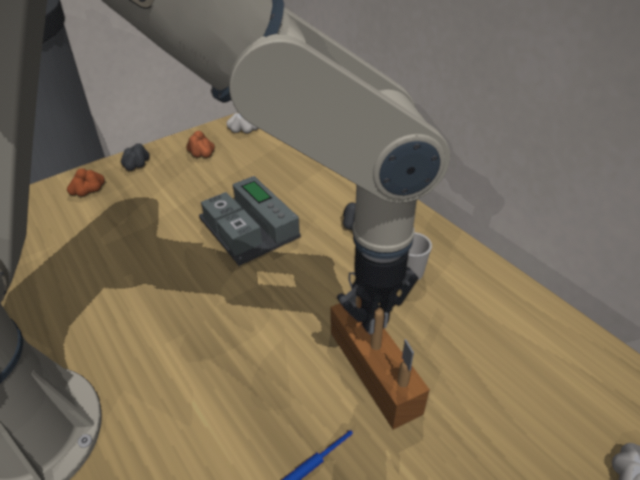

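The decoy was free-standing. It was already tilting in the first wrist view, while the fingers were well above it, and now it lies flat on the table away from the work. Next: lift the stylus clear of the loop tool (tip above 0.17).

```bash
python3 -m pendant '[[[0,0,-0.5,0,0,0,-1],[0,0,-1,0,0,0,-1],[0,0,-1.5,0,0,0,-1],[0,0,-2,0,0,0,-1],[0,0,-2,0,0,0,-1],[0,0,-2,0,0,0,-1],[0,0,-2,0,0,0,-1],[0,0,-2,0,0,0,-1],[0,0,-2,0,0,0,-1],[0,0,-2,0,0,0,-1],[0,0,-2,0,0,0,-1],[0,0,-1,0,0,0,-1]]]'
python3 - <<'E'
from h import *
s=r.read_state();im,d=snapshot('side');cv2.imwrite('pics/s3.png',cv2.resize(im[150:440,230:480],None,fx=2,fy=2))
print(s['wrist_force'],s['torque'],s['qpos'])
E
```

```text
time: 6.85
ee_pos: [0.5328, -0.2362, 0.319]
ee_rot: [[0.986, -0.169, -0.0], [-0.169, -0.986, -0.0], [-0.0, 0.0, -1.0]]
wrist_force: [0.3, -0.8, -0.5]
gripper_width: 0.0161
[ 0.27136307 -0.83257756 -0.499437  ] [-0.06202144 -0.06720021 -0.00896402] [-4.19802320e-01  2.15826284e-01  1.62270679e+00 -2.76940169e-04
  1.30332245e+00 -2.49661959e-01]
```

View pics/s3.png

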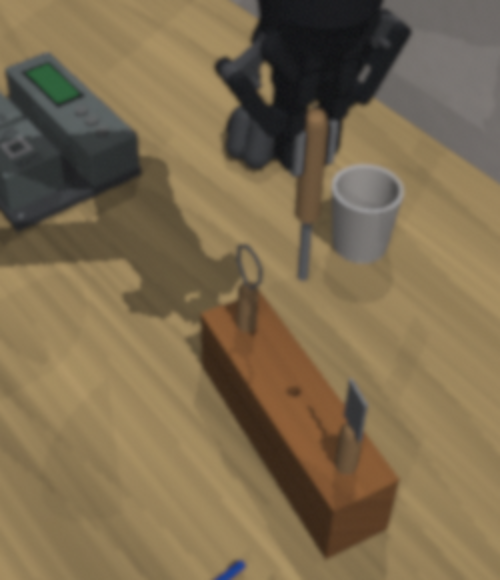

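Stylus is clear of the block and held straight; the loop and blade tools are still in place. Moving above the round hole.

```bash
python3 -m pendant '[[[-0.2,-1,0,0,0,0,-1],[-0.4,-2,0,0,0,0,-1],[-0.6,-3,0,0,0,0,-1],[-0.82,-4,0,0,0,0,-1],[-0.82,-4,0,0,0,0,-1],[-0.82,-4,0,0,0,0,-1],[-0.82,-4,0,0,0,0,-1],[-0.82,-4,0,0,0,0,-1],[-0.82,-4,0,0,0,0,-1],[-0.82,-4,0,0,0,0,-1],[-0.82,-4,0,0,0,0,-1],[-0.82,-4,0,0,0,0,-1]]]'
python3 -m pendant '[[[-0.82,-4,0,0,0,0,-1],[-0.5,-2.4,0,0,0,0,-1],[-0.3,-1.5,0,0,0,0,-1],[0,0,2,0,0,0,-1],[0,0,2,0,0,0,-1],[0,0,2,0,0,0,-1],[0,0,1,0,0,0,-1],[0,0,0,0,0,0,-1],[0,0,0,0,0,0,-1]]]'
python3 - <<'E'
from h import *
s=r.read_state();im,d=snapshot('wrist');cv2.imwrite('pics/w4.png',im);np.save('w4.npy',d)
i2,d2=snapshot('side');cv2.imwrite('pics/s4.png',i2);np.save('s4.npy',d2)
cv2.imwrite('pics/m4.png',np.hstack([cv2.resize(im[180:480,160:460],(400,400)),cv2.resize(i2[100:300,150:350],(400,400))]))
print(s['wrist_force'],s['ee_pos'],s['qpos'])
E
```

```text
time: 8.1
ee_pos: [0.5181, 0.1939, 0.3158]
ee_rot: [[0.986, -0.169, -0.003], [-0.169, -0.986, -0.001], [-0.003, 0.001, -1.0]]
wrist_force: [0.2, -0.5, -1.0]
gripper_width: 0.0165
time: 9.0
ee_pos: [0.5174, 0.2726, 0.2476]
ee_rot: [[0.986, -0.169, 0.0], [-0.169, -0.986, -0.0], [0.0, 0.0, -1.0]]
wrist_force: [-0.3, 0.9, -0.6]
gripper_width: 0.0167
[-0.27743689  0.90675679 -0.5603576 ] [0.51739741 0.27258251 0.24764706] [ 4.82362980e-01  2.75581397e-01  1.70436110e+00 -8.24692110e-05
  1.16166419e+00  6.52687299e-01]
```

View pics/m4.png

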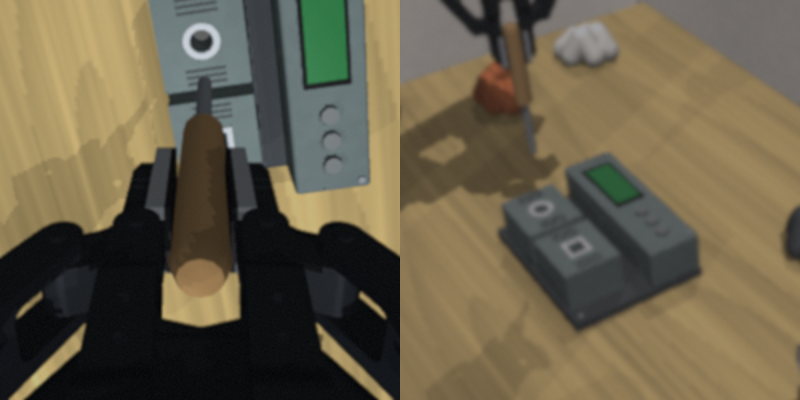

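Left half: tip at crop (205,78), round bezel at (202,42). Right half (side): tip at (532,150), bezel at (541,208). The stylus leans slightly in this view, so I'll measure its axis and the hole.

```bash
cat >> h.py <<'E'
def tri(obs,s):
    A=np.zeros((3,3));b=np.zeros(3);L=[]
    for n,uv in obs:
        p,R,c=cam(n,s);d=(rays(p,[uv])@R.T)[0];d/=np.linalg.norm(d);P=np.eye(3)-np.outer(d,d);A+=P;b+=P@c;L.append((c,P))
    x=np.linalg.solve(A,b);return x.round(4),[round(float(np.linalg.norm(P@(x-c))),4) for c,P in L]
def bezel(im,x0,x1,y0,y1):
    hsv=cv2.cvtColor(im,cv2.COLOR_BGR2HSV);m=((hsv[...,2]>165)&(hsv[...,1]<40)).astype(np.uint8)
    k=np.zeros_like(m);k[y0:y1,x0:x1]=m[y0:y1,x0:x1]
    cs=cv2.findContours(k,cv2.RETR_EXTERNAL,cv2.CHAIN_APPROX_NONE)[0];c=max(cs,key=cv2.contourArea)
    return cv2.fitEllipse(cv2.convexHull(c))
E
python3 - <<'E'
from h import *
s=r.read_state();w=cv2.imread('pics/w4.png');sd=cv2.imread('pics/s4.png')
bw=bezel(w,285,340,190,235);bs=bezel(sd,200,240,190,214);t0=cv2.imread('pics/top0.png');bt=bezel(t0,185,215,265,295)
print('bez',bw,bs,bt)
print(onz('wrist',[bw[0]],.063,s),onz('side',[bs[0]],.063),onz('top',[bt[0]],.063),tri([('wrist',bw[0]),('side',bs[0])],s))
print('tip',tri([('wrist',(313.8,238.5)),('side',(216,175.5))],s))
# axis: row-wise mid of the dome/handle
print('domez',withd('wrist',[[310,388]],[np.load('w4.npy')[388,310]],s))
cv2.imwrite('pics/m5.png',np.hstack([cv2.resize(w[190:290,270:370],(500,500),interpolation=2),cv2.resize(sd[105:225,185:257],(300,500),interpolation=2)]))
E
```

```text
Traceback (most recent call last):
  File "h.py", line 27, in bezel
    cs=cv2.findContours(k,cv2.RETR_EXTERNAL,cv2.CHAIN_APPROX_NONE)[0];c=max(cs,key=cv2.contourArea)
                                                                        ~~~^^^^^^^^^^^^^^^^^^^^^^^^
ValueError: max() iterable argument is empty
```

```bash
sed -i "s/hsv=cv2.*/g=cv2.cvtColor(im,cv2.COLOR_BGR2GRAY);q=g[y0:y1,x0:x1];m=(g>0.5*(float(q.max())+np.median(q))).astype(np.uint8)/" h.py
python3 - <<'E'
from h import *
s=r.read_state();w=cv2.imread('pics/w4.png');sd=cv2.imread('pics/s4.png')
bw=bezel(w,290,333,192,232);bs=bezel(sd,206,235,194,213);t0=cv2.imread('pics/top0.png');bt=bezel(t0,187,213,268,292)
print('bez',bw,bs,bt)
print(onz('wrist',[bw[0]],.063,s),onz('side',[bs[0]],.063),onz('top',[bt[0]],.063),tri([('wrist',bw[0]),('side',bs[0])],s))
print('tip',tri([('wrist',(313.8,238.5)),('side',(216,175.5))],s))
print('domez',withd('wrist',[[310,388]],[np.load('w4.npy')[388,310]],s))
cv2.imwrite('pics/m5.png',np.hstack([cv2.resize(w[190:290,270:370],(500,500),interpolation=2),cv2.resize(sd[105:225,185:257],(300,500),interpolation=2)]))
E
```

```text
bez ((310.6959228515625, 210.63414001464844), (27.052349090576172, 28.034696578979492), 84.0229263305664) ((220.12144470214844, 203.81031799316406), (7.644004821777344, 12.40825366973877), 80.49925231933594) ((199.14450073242188, 279.63482666015625), (13.158507347106934, 13.51452350616455), 18.10957908630371)
[[0.51687535 0.2713368  0.063     ]] [[0.51684952 0.27084386 0.063     ]] [[0.51663434 0.27043006 0.063     ]] (array([0.5169, 0.2712, 0.0627]), [0.0001, 0.0001])
tip (array([0.5185, 0.2695, 0.1403]), [0.0003, 0.0003])
domez [[0.51604241 0.2698407  0.29541918]]
```

View pics/m5.png

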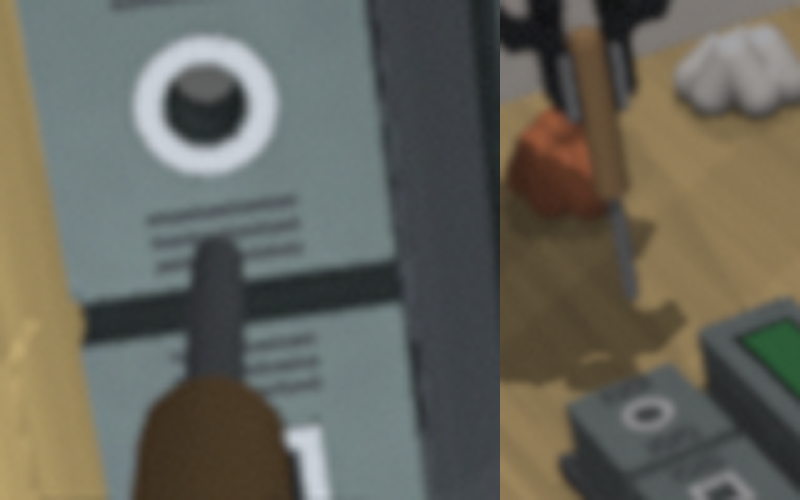

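Three views agree on the hole: (0.5169, 0.2711). The tip is at (0.5185, 0.2695, 0.140), matching the height expected from the lift. Correcting and descending to just above the mouth.

```bash
python3 -m pendant '[[[-0.18,-0.13,1,0,0,0,-1],[0,0,1.5,0,0,0,-1],[0,0,1.5,0,0,0,-1],[0,0,1.5,0,0,0,-1],[0,0,1,0,0,0,-1],[0,0,0.3,0,0,0,-1],[0,0,0,0,0,0,-1],[0,0,0,0,0,0,-1]]]' 80
python3 - <<'E'
from h import *
s=r.read_state();w,_=snapshot('wrist');sd,_=snapshot('side');print(s['ee_pos'],s['wrist_force'])
p,R,c=cam('wrist',s)
q=(R.T@(np.array([.5169,.2711,.063])-c));print('hole px',q[:2]/q[2]*p['fx']+[p['cx'],p['cy']])
cv2.imwrite('pics/m6.png',np.hstack([cv2.resize(w[190:290,270:370],(500,500),interpolation=2),cv2.resize(sd[145:235,193:247],(300,500),interpolation=2)]))
E
```

```text
time: 9.9
ee_pos: [0.5161, 0.2745, 0.1797]
ee_rot: [[0.986, -0.169, 0.001], [-0.169, -0.986, 0.0], [0.001, -0.0, -1.0]]
wrist_force: [0.4, 0.1, -0.2]
gripper_width: 0.0165
[0.51609763 0.27446795 0.17967035] [ 0.38089893  0.1218317  -0.24675278]
hole px [313.46872022 234.72567412]
```

View pics/m6.png

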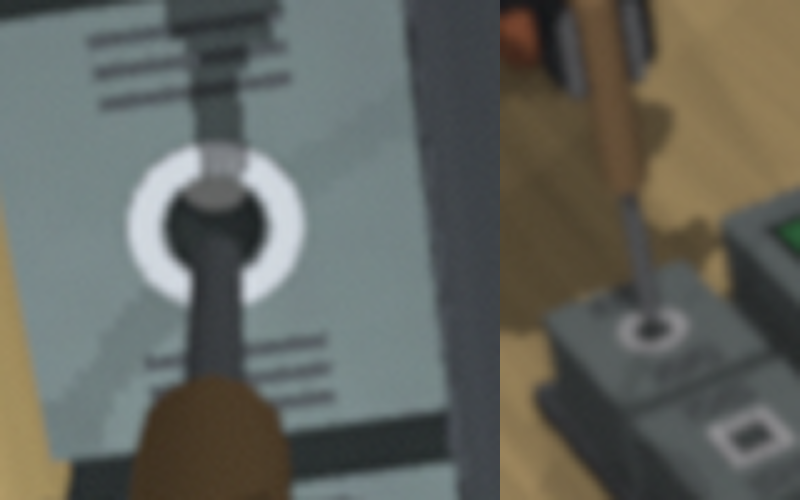

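Tip is centred over the hole in both halves. The left half shows bezel centre (216,225) and shaft x 217; the right half shows the tip above (653,328). Inserting.

```bash
python3 -m pendant '[[[0,0,0.6,0,0,0,-1],[0,0,0.6,0,0,0,-1],[0,0,0.6,0,0,0,-1],[0,0,0.6,0,0,0,-1],[0,0,0.5,0,0,0,-1],[0,0,0.4,0,0,0,-1],[0,0,0,0,0,0,-1],[0,0,0,0,0,0,-1]]]'
python3 -m pendant '[[[0,0,0.2,0,0,0,-1],[0,0,0.2,0,0,0,-1],[0,0,0,0,0,0,-1],[0,0,0,0,0,0,-1]]]'
python3 -m pendant '[[[0,0,0.2,0,0,0,-1],[0,0,0,0,0,0,-1],[0,0,0,0,0,0,-1]]]'
```

```text
time: 10.8
ee_pos: [0.5158, 0.2743, 0.1462]
ee_rot: [[0.986, -0.169, -0.0], [-0.169, -0.986, -0.0], [-0.0, 0.0, -1.0]]
wrist_force: [-0.3, -0.1, -0.6]
gripper_width: 0.0163
time: 11.2
ee_pos: [0.5157, 0.2743, 0.1423]
ee_rot: [[0.986, -0.169, -0.0], [-0.169, -0.986, -0.0], [-0.0, 0.0, -1.0]]
wrist_force: [-0.1, -0.8, -1.4]
gripper_width: 0.0162
time: 11.5
ee_pos: [0.5159, 0.2744, 0.1405]
ee_rot: [[0.986, -0.169, 0.0], [-0.169, -0.986, 0.0], [0.0, -0.0, -1.0]]
wrist_force: [-0.6, -0.1, 1.7]
gripper_width: 0.0162
```

```bash
for i in 1; do python3 -m pendant '[[[0,0,0.2,0,0,0,-1],[0,0,0,0,0,0,-1],[0,0,0,0,0,0,-1]]]'; done
python3 -m pendant '[[[0,0,0.2,0,0,0,-1],[0,0,0,0,0,0,-1],[0,0,0,0,0,0,-1]]]'
python3 -m pendant '[[[0,0,0.1,0,0,0,-1],[0,0,0,0,0,0,-1],[0,0,0,0,0,0,-1]]]'
python3 -m pendant '[[[0,0,0.1,0,0,0,-1],[0,0,0,0,0,0,-1],[0,0,0,0,0,0,-1]]]'
```

```text
time: 11.8
ee_pos: [0.5159, 0.2744, 0.1384]
ee_rot: [[0.986, -0.169, 0.0], [-0.169, -0.986, 0.0], [0.0, -0.0, -1.0]]
wrist_force: [-0.3, -0.2, 2.6]
gripper_width: 0.0161
time: 12.1
ee_pos: [0.5159, 0.2744, 0.1364]
ee_rot: [[0.986, -0.169, 0.0], [-0.169, -0.986, 0.0], [0.0, -0.0, -1.0]]
wrist_force: [1.1, -0.1, 4.4]
gripper_width: 0.0164
time: 12.4
ee_pos: [0.5159, 0.2744, 0.1355]
ee_rot: [[0.986, -0.169, 0.0], [-0.169, -0.986, 0.0], [0.0, -0.0, -1.0]]
wrist_force: [0.6, 0.4, 6.5]
gripper_width: 0.0161
time: 12.7
ee_pos: [0.5162, 0.2746, 0.1353]
ee_rot: [[0.986, -0.169, 0.001], [-0.169, -0.986, 0.001], [0.001, -0.001, -1.0]]
wrist_force: [-1.3, -1.0, 12.3]
gripper_width: 0.0162
```

The stop is reached: TCP stalls at 0.1353 and force jumps to about 12 N against the 5 N spring. Total travel since contact is about 6 mm. Holding.

```bash
for i in 1 2 3; do python3 -m pendant '[[[0,0,0,0,0,0,-1],[0,0,0,0,0,0,-1],[0,0,0,0,0,0,-1],[0,0,0,0,0,0,-1],[0,0,0,0,0,0,-1],[0,0,0,0,0,0,-1],[0,0,0,0,0,0,-1],[0,0,0,0,0,0,-1],[0,0,0,0,0,0,-1],[0,0,0,0,0,0,-1],[0,0,0,0,0,0,-1],[0,0,0,0,0,0,-1]]]' | grep -v rot; done
python3 - <<'E'
from h import *
s=r.read_state();w,d=snapshot('wrist');sd,_=snapshot('side');t,_=snapshot('top');print(s['wrist_force'])
print('dome',withd('wrist',[[310,388]],[d[388,310]],s))
cv2.imwrite('pics/m7.png',np.hstack([cv2.resize(w[130:480,160:460],(400,467)),cv2.resize(sd[100:450,150:450],(400,467))]))
E
```

```text
time: 13.9
ee_pos: [0.5162, 0.2746, 0.1353]
wrist_force: [-0.1, 0.9, 13.1]
gripper_width: 0.0163
time: 15.1
ee_pos: [0.5162, 0.2746, 0.1353]
wrist_force: [-1.5, -0.1, 12.3]
gripper_width: 0.0164
time: 16.3
ee_pos: [0.5162, 0.2746, 0.1353]
wrist_force: [-1.3, 0.1, 12.3]
gripper_width: 0.0165
[-1.27790712  0.11271349 12.34227135]
dome [[0.51440138 0.27138929 0.18218434]]
```

View pics/m7.png

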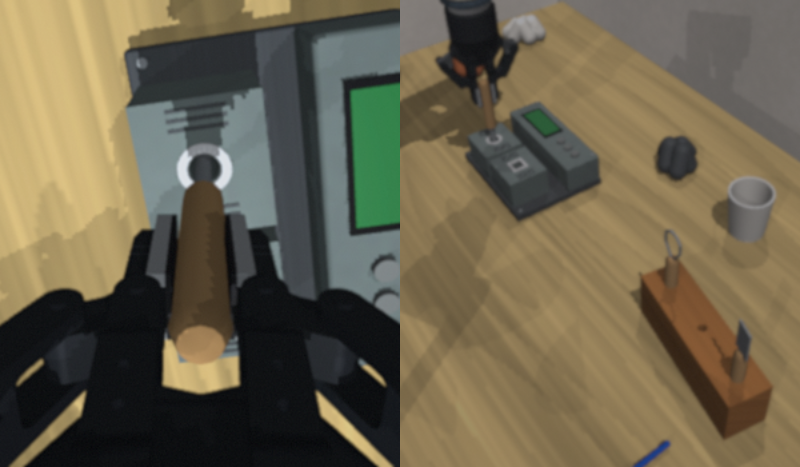

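The shaft is in the round hole (left, about (205,168)), and the other tools, cup and glazed piece are in place. Dome height of 0.182 matches 0.183 for a fully pressed button. Handing in.

```bash
python3 -c "
from cell import workorder
print(workorder.hand_in())"
```

```text
the job is handed in; nothing more can be done
None
```

I took the stylus from the middle hole of the tool block, passed its shaft through the controller's round hole and pressed the reset button down to its stop. The job is handed in with the stylus still gripped and the button down.

**Last checks:**
- **Button down:** the push held at about 12–13 N against the 5 N spring for more than 3.6 s, and the tool stayed at the same height. The dome sits at z = 0.182 m, where a fully pressed button should put it at 0.183 m. I had no direct reading of the button travel.
- **Stylus:** it had not slipped in the grip.
- **Other things:** in the last pictures the loop tool, blade tool, cup and glazed piece look untouched. I did not go near the square hole.

**One thing that went differently:** the blue lookalike, which had been standing upright on the table, fell over early on and now lies flat there. It was already leaning in the first close-up, when the fingers were well above it. I think it fell by itself, but I did not prove that.

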